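Unlock the condiment carrier and hold it level above its stand

ROBOT

A 6-joint arm with a two-finger parallel gripper is mounted at the origin on a cart in front of the work surface, level with it; the furniture and walls round the work are solid. World frame = base frame: x ahead of the robot, y to its left, z up, the work surface at z = 0. Lengths are in m, angles in degrees, forces in N, time in s.
With the tool pointing down it reaches from about 0.25 to 0.725 m from the base axis. Payload 9.7 kg.
Tool frame: the origin (TCP) lies midway between the tips of the shut fingers; the grasp point (between the pads) lies bot.hold_point_z behind it (bot.hold_point_z is the distance from the TCP to the grasp point, in m); z points along the fingers, y is the line along which they close (so a half turn about z gives the same grasp; the last joint's range is limited). The gripper opens to 85 mm and grips with 20 to 120 N. Pads are 22 mm wide; open, the fingers measure 114 mm over their backs; the gripper's body (76 mm by 85 mm) begins 54 mm behind the grasp point. The pads swing forward as they close: fully open they stand 13 mm farther back than shut.
Start: joints at [73.339, 4.979, 10.078, 95.1, 0, 90], TCP at [0.158, 0.527, 0.231] pointing down, gripper open.
Joint ranges: [-179.16, 179.16], [-48.56, 103.87], [-65.8, 70.77], [-126.05, 130.52], [-82.76, 87.17], [-180, 180]. Speed limits (degrees/s): [127.2, 127.2, 147.25, 180, 180, 180].

INTERFACE

Orientations are given as [roll, pitch, yaw] about the fixed x, y, z axes, in that order (R = Rz(yaw) Ry(pitch) Rx(roll)).
In Python, from workcell import bot, camera, camera_model, ticket gives the robot as it stands.
- The arm moves only by the tool send_rows, never from a script. Its argument "targets" is text: rows parted by semicolons, each of 5 numbers parted by spaces: the shift along the tool's x, y, z in mm, then the turn about the tool's z in degrees, then the closure in counts, from 0 (fully open) to 255 (shut). A call has 1 to 20 rows; each row is the pose to reach, as a shift and turn from the pose commanded when the call began, along the tool's axes at that moment; what a row does not reach only later rows make up. A row lasts 1/8 s, in which the tool goes at most 62.5 mm and 10.7 degrees, less where a joint would pass 70% of its speed; a pose out of reach is approached as far as the arm can. A call with a gripper value outside its range is refused whole. The fingers move at their own pace and stop on an object; "newtons" is the grip in N (left out, the last holds). Time passes only in rows, so rows that repeat a pose let the fingers close. It gives the time, the measured TCP pose, the force, the opening and the grip force at its end, in the units of the state.
- bot.get_obs(): the state, without advancing time (a new reading comes with each control period).
- camera(name): name is "side" or "top" or "wrist"; returns the picture (420x560x3 uint8, blue, green, red); there is no depth.
- camera_model(name): a dict with "K" (3x3 intrinsics, pixels), "dist_coeffs" ([k1, k2, p1, p2, k3] as OpenCV has them; the pictures are not rectified), "pose" (4x4, takes a point from camera to world coordinates); the wrist camera has in their place "T_tool_cam" (4x4, takes a point from camera to tool coordinates, whose origin is the TCP and whose axes are the flange's). Camera axes: x right, y down, z forward; pixel columns grow to the right and rows downward; lengths in m; the calibration is good to about 2 mm. A picture is of the moment at which its call begins: read the wrist's pose just before it. camera_model takes no time and is no camera call.
- ticket.job_done(): hands the job in; it is judged then, once.
The state is a dict: "time": time; "q": joint angles; "qd": joint speeds; "joint_efforts": joint torques, N m; "ee_pos": TCP position; "tcp_rot": TCP orientation; "wrist_force": force on the tool from outside, world axes, zero at the start; "torque": the same for the moment, N m; "opening": finger opening in m; "grasp_force": force on a finger pad.
Only numpy, scipy, OpenCV 4.12 (cv2) and the standard library are available. Lean on these libraries where they do the work, as an engineer would, in place of code of your own. Each camera call takes 0.05 s, during which the arm holds its last target. There are 200 camera calls.

TASK

The condiment carrier is locked on its stand so that the stand cannot be wiped: slide the keeper by its wooden grip fully out to its stop, away from the carrier, then take the carrier by its wooden handle and lift it straight up about 12 cm clear of the stand, keeping it level with the jar and the shaker in it. Finish while still holding it there, steady and level over the stand; do not put it down or let go, and leave the other things on the table where they are.

Things in the scene. Friction and masses are not known exactly. Their poses are not given: they have to be found in the camera images.
- stand: flat aluminium stand fixed to the table, 96 x 275 mm, plate 12 mm thick; origin at table height under the centre of the carrier's seat, z up. The plate runs from 71 mm on its +y side to 204 mm on its -y side. 6 mm high curbs stand 3 to 4 mm clear of the carrier along both long sides and its +y end; two guide rails (to 32 mm above the table) on the -y part carry the keeper. The stand's -y is the direction in which the keeper opens, roughly towards the robot's right
- keeper (a joint): how far the steel keeper carriage has slid along the stand's -y, in m: 0 = fully in, 0.060 = fully out against its stop. It starts between 0 and 0.016, its tongue covering the carrier's foot tab and locking the carrier down; the tab is free from about 0.03 on. It takes about 2 N to slide and stays where it is left
- keeper_grip (a point): point in the keeper's upright wooden grip fin, 85 mm above the table and 15 mm below the fin's top. The fin is 14 mm thick along the stand's x, 32 mm long along the stand's y, and stands from 40 to 100 mm above the table; pinch its two wide faces from above. It moves with the keeper and at joint 0 lies 110 mm from the seat's centre, towards the stand's -y
- carrier: loose steel condiment carrier of 0.3 kg, 55 x 114 mm, walls 43 mm high, with two square pockets side by side along its y, a middle post and a wooden handle on top, 152 mm high overall; origin at the centre of its underside, z up; it stands in the seat (underside 12 mm above the table, its axes along the stand's). A flat foot tab, 6 mm thick, sticks out 30 mm at its -y end, under the keeper's tongue
- carrier_grip (a point): centre of the carrier's wooden handle bar, 140 mm above the carrier's underside, on its middle line. The bar is 18 mm thick along the carrier's x, 90 mm long along the carrier's y and 24 mm high; the jar tops stay at least 18 mm below it
- spice_jar: spice jar with a red cap, 45 mm across, 106 mm high, about 0.11 kg, standing loose in one pocket of the carrier (30 mm from its middle along the carrier's y, on either side); origin at the centre of its underside, z up
- shaker: salt shaker, 44 mm across, 90 mm high, about 0.10 kg, standing loose in the other pocket; origin at the centre of its underside, z up
- tamper: turned wooden tamper, 53 mm across, 107 mm high, standing loose left of the stand; leave it; origin at the centre of its underside
- yoghurt_pot: yoghurt pot, 72 mm across, 71 mm high, standing loose to the right; leave it; origin at the centre of its underside
- small_tin: small food tin, 57 mm across, 72 mm high, standing loose to the far right; leave it; origin at the centre of its underside
There are look-alikes about, which are no part of the job. Leave any orange look-alike of the spice_jar alone.

How it is judged (in metres and radians):
On the way, in this order (a step that is already met when the one before it is completed fails the run):
1. the keeper is slid out to its stop while the carrier still stands in its seat (value of joint keeper above 0.053 m and z of carrier in the frame of stand below 0.025 m), for 0.2 s.
2. the carrier is held level in the gripper, clear above the stand, with the jar and the shaker in it (value of joint keeper above 0.053 m and z of carrier in the frame of stand between 0.092 and 0.182 m and horizontal distance between carrier and stand below 0.05 m and angle between carrier's own z axis and vertical below 0.12 rad and contact force between the fingers and carrier above 1.5 N and contact force between stand and carrier below 0.05 N and horizontal distance between each of spice_jar, shaker and carrier below 0.045 m and z of spice_jar in the frame of carrier between -0.005 and 0.02 m and z of shaker in the frame of carrier between -0.005 and 0.02 m), for 0.3 s.
At the end, for the whole second after the job is handed in: Keeper out at least 53 of 60 mm; carrier held by the fingers alone, underside 80 to 170 mm above the stand's plate and within 50 mm sideways of its seat, tilted under 0.12 rad, at rest, touching neither stand nor keeper, jar and shaker standing in its pockets (all of step 2 and linear speed of carrier below 0.02 m/s and angular speed of carrier below 0.15 rad/s); the arm keeps its last pose, push and grip.
It fails at once if the carrier is lifted while the keeper still covers its tab (value of joint keeper below 0.03 m and z of carrier in the frame of stand above 0.027 m).
It fails at once if the carrier is tipped by more than 0.3 rad (angle between carrier's own z axis and vertical above 0.3 rad).
It fails at once if the tamper, the yoghurt pot or the small tin is shoved or knocked over (distance of any of tamper, yoghurt_pot, small_tin from where it was at the start of the episode above 0.03 m or angle between any of tamper, yoghurt_pot, small_tin's own z axis and vertical above 0.4 rad).
It also fails if it takes over 45 s, if anything falls off the work surface, if the arm or the gripper's body presses on something with over 40 N, if the wrist force passes 120 N, or if a joint passes its speed limit or range.

## Working session

There is one attempt and no reset: what is moved stays moved. The work goes in short steps, Python scripts to look and compute and a tool call to move; the robot and the scene stay as the last step left them, time stands still between calls to the robot, and variables do not carry over. Pictures are saved under pics/ and viewed, at most 10 in all, crops included, and the job is handed in when it is done.

Besides the shell and the picture viewer there is one more tool, called after "Call:" as name(argument=value, ...) on one line, values as JSON. send_rows: Moves the arm, as the interface text tells. Its arguments: {"type":"object","properties":{"targets":{"type":"string"},"newtons":{"type":"number"}},"required":["targets"]}

```bash
mkdir -p pics; python3 - <<'E'
from workcell import bot,camera,camera_model
import cv2
o=bot.get_obs();print({k:o[k] for k in('time','ee_pos','tcp_rot','wrist_force','opening')},bot.hold_point_z)
for n in('top','side'):
    cv2.imwrite(f'pics/{n}0.png',camera(n)); m=camera_model(n); print(n,m)
print(camera_model('wrist'))
E
```

```text
{'time': 0.0, 'ee_pos': array([0.15763193, 0.52668999, 0.23058365]), 'tcp_rot': array([-1.79923680e+02,  3.35712832e-04,  1.63338126e+02]), 'wrist_force': array([ 0.12103074,  0.18772749, -0.13934257]), 'opening': 0.08524815552168301} 0.0187
top {'K': array([[493.87078189,   0.        , 278.37619452],
       [  0.        , 493.87078189, 210.00360587],
       [  0.        ,   0.        ,   1.        ]]), 'dist_coeffs': array([-0.09131404,  0.        ,  0.        ,  0.        ,  0.        ]), 'pose': array([[-0.02207985, -0.98839562,  0.15028831,  0.41089338],
       [-0.99971453,  0.02045541, -0.01234632, -0.15171598],
       [ 0.00912884, -0.15051802, -0.98856512,  1.17478674],
       [ 0.        ,  0.        ,  0.        ,  1.        ]])}
side {'K': array([[405.32821912,   0.        , 275.19914382],
       [  0.        , 405.32821912, 206.4187135 ],
       [  0.        ,   0.        ,   1.        ]]), 'dist_coeffs': array([0.01199794, 0.        , 0.        , 0.        , 0.        ]), 'pose': array([[ 0.88827288, -0.26870614,  0.37251618,  0.21536003],
       [-0.45911133, -0.49520469,  0.73755617, -0.83765845],
       [-0.01371411, -0.82617754, -0.56324292,  0.64031971],
       [ 0.        ,  0.        ,  0.        ,  1.        ]])}
{'K': array([[307.60714087,   0.        , 280.09036799],
       [  0.        , 307.60714087, 215.65653792],
       [  0.        ,   0.        ,   1.        ]]), 'dist_coeffs': array([0.0043105, 0.       , 0.       , 0.       , 0.       ]), 'T_tool_cam': array([[ 6.27659086e-04, -9.64649801e-01, -2.63534375e-01,
         6.58870064e-02],
       [ 9.99999551e-01,  4.18390163e-04,  8.50207174e-04,
         3.93265944e-04],
       [-7.09891991e-04, -2.63534790e-01,  9.64649631e-01,
        -1.43212774e-01],
       [ 0.00000000e+00,  0.00000000e+00,  0.00000000e+00,
         1.00000000e+00]])}
```

View pics/top0.png

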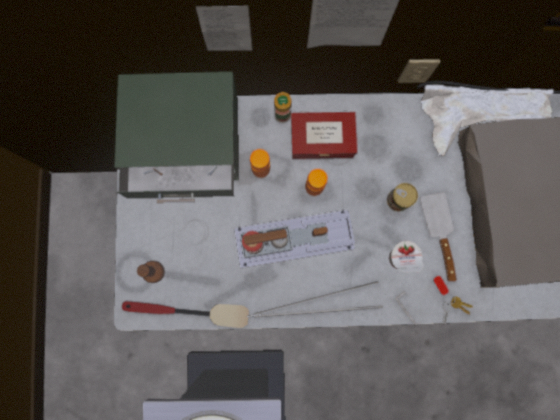

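View pics/side0.png

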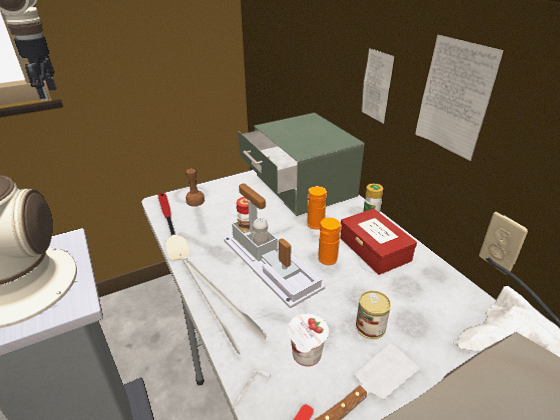

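The top view shows the stand at about (237-353, 213-263), with the handle centred near (267,238) and the keeper grip near (320,231). The side view agrees. I'll zoom in on both.

```bash
python3 - <<'E'
import cv2,numpy as np
a=cv2.imread('pics/top0.png')[200:275,225:365]; b=cv2.imread('pics/side0.png')[175:305,215:335]
a=cv2.resize(a,None,fx=5.7,fy=5.7,interpolation=2)[:,:798]
cv2.imwrite('pics/topc.png',a)
cv2.imwrite('pics/sidec.png',cv2.resize(b,None,fx=4.5,fy=4.5,interpolation=2))
E
```

```text
(no output)
```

View pics/topc.png

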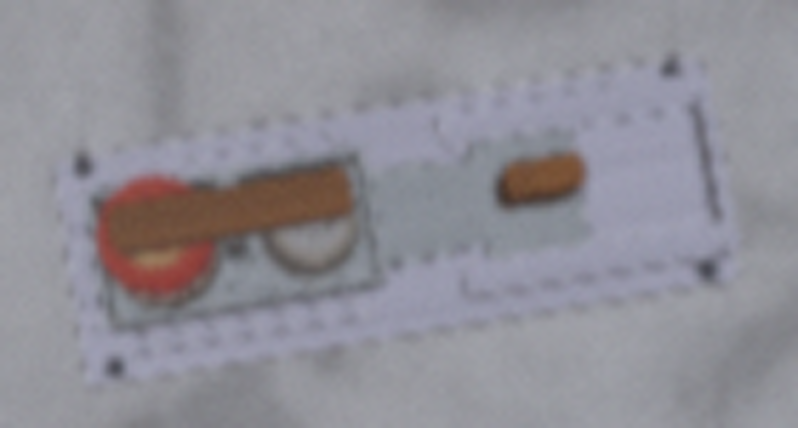

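View pics/sidec.png

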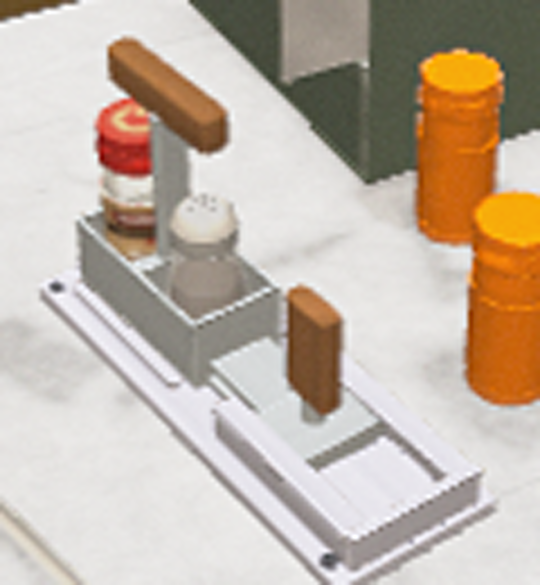

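```bash
cat >h.py <<'E'
import numpy as np,cv2
from workcell import camera_model
def onplane(n,px,z,M=None):
    m=camera_model(n); P=m['pose'] if M is None else M
    u=cv2.undistortPoints(np.array(px,float).reshape(-1,1,2),m['K'],m['dist_coeffs']).reshape(-1,2)
    d=np.c_[u,np.ones(len(u))]@P[:3,:3].T; o=P[:3,3]
    return o+d*((z-o[2])/d[:,2])[:,None]
E
python3 - <<'E'
from h import *
t=lambda p:np.array(p)/5.7+[225,200]-.4
s=lambda p:np.array(p)/4.5+[215,175]-.4
c=onplane('top',t([(57,165),(88,383),(706,62),(740,275)]),.012)
ho=onplane('top',t([(105,205),(348,165),(355,215),(118,250)]),.164)
g=onplane('top',t([(543,173)]),.1)
print(c,ho,ho.mean(0),g)
u=(c[2]+c[3]-c[0]-c[1])[:2]; print('yaw of +y axis', np.degrees(np.arctan2(-u[1],-u[0])))
u=(ho[1]+ho[2]-ho[0]-ho[3])[:2]; print('handle', np.degrees(np.arctan2(-u[1],-u[0])), np.linalg.norm(u)/2)
e=-(c[2]+c[3]-c[0]-c[1])[:2];e/=np.linalg.norm(e)
print('seat from plate',c.mean(0)[:2]+e*.0665, e, 'lens',np.linalg.norm(c[2]-c[0]),np.linalg.norm(c[1]-c[0]))
print('side plate',onplane('side',s([(40,287),(495,505)]),.012),'handle',onplane('side',s([(166,84)]),.164),'grip',onplane('side',s([(314,303)]),.1))
E
```

```text
[[ 0.54540258 -0.06160435  0.012     ]
 [ 0.45496288 -0.07345278  0.012     ]
 [ 0.58305969 -0.33360378  0.012     ]
 [ 0.49348568 -0.34397804  0.012     ]] [[ 0.51296112 -0.09055097  0.164     ]
 [ 0.52563488 -0.17846769  0.164     ]
 [ 0.50745943 -0.18055191  0.164     ]
 [ 0.49661682 -0.09502954  0.164     ]] [ 0.51066806 -0.13615003  0.164     ] [[ 0.52820326 -0.2550613   0.1       ]]
yaw of +y axis 97.99306603576218
handle 97.7215677223907 0.08751305335686371
seat from plate [ 0.50998067 -0.13730579] [-0.13905326  0.9902849 ] lens 0.2745937851325032 0.0912125224267531
side plate [[ 0.45404958 -0.07852562  0.012     ]
 [ 0.58392248 -0.33455935  0.012     ]] handle [[ 0.50817346 -0.143608    0.164     ]] grip [[ 0.52895356 -0.25669184  0.1       ]]
```

The seat is at about (0.510, -0.137) with the stand at yaw 8°. The grip is at (0.528, -0.256), so the keeper joint is at about 0.01. I'll move to hover above the grip.

Call:
send_rows(targets="-40 -45 0 5 0;-80 -89 0 10 0;-120 -133 0 15 0;-160 -178 0 20 0;-200 -222 0 25 0;-240 -267 0 30 0;-280 -311 0 35 0;-320 -356 0 40 0;-360 -400 0 45 0;-400 -444 0 50 0;-440 -489 5 55 0;-480 -533 10 58 0;-520 -578 10 60 0;-550 -611 10 62 0;-579 -644 10 65.3 0;-579 -644 10 65.3 0;-579 -644 10 65.3 0;-579 -644 10 65.3 0", newtons=40)

```text
time: 2.35
ee_pos: [0.5275, -0.2552, 0.2217]
tcp_rot: [180.0, 0.0, 98.1]
wrist_force: [-0.7, 0.1, 0.3]
opening: 0.0852
grasp_force: 0.0
```

```bash
python3 - <<'E'
from workcell import bot,camera
import cv2
o=bot.get_obs();print({k:o[k] for k in('time','ee_pos','tcp_rot','q','wrist_force')})
cv2.imwrite('pics/w1.png',camera('wrist'))
E
```

```text
{'time': 2.35, 'ee_pos': array([ 0.52752782, -0.25518027,  0.22167303]), 'tcp_rot': array([1.79981529e+02, 5.85937067e-03, 9.81045153e+01]), 'q': array([-2.58170282e+01,  9.80557047e+00,  1.43408619e+01,  9.45166946e+01,
        5.44553317e-03,  5.60784564e+01]), 'wrist_force': array([-0.68488744,  0.05490472,  0.34342967])}
```

View pics/w1.png

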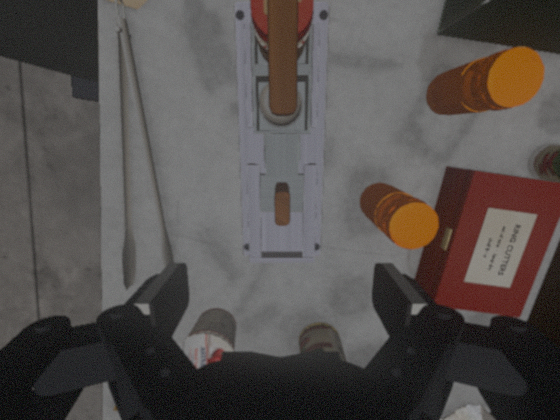

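The wrist view shows the stand upright in the image, so the yaw matches. The fin is at (282, 182-224) and the handle end at (283,113).

```bash
cat >>h.py <<'E'
from scipy.spatial.transform import Rotation as R
def wristM(pos,rpy):
    T=np.eye(4);T[:3,:3]=R.from_euler('xyz',rpy,degrees=True).as_matrix();T[:3,3]=pos
    return T@camera_model('wrist')['T_tool_cam']
E
python3 - <<'E'
from h import *
pos=np.array([.52753,-.25518,.22167]);r=[179.98,.006,98.1]
M=wristM(pos,r)
for nm,px,z in[('fin top',[(282,182),(282,224),(275,200),(290,200)],.1),('handle end',[(283,113)],.164),('handle',[(284,20)],.164),('plate',[(250,258),(318,258),(237,10),(328,10)],.012)]:
    w=onplane('wrist',px,z,M); print(nm,(w-pos)@R.from_euler('xyz',r,degrees=True).as_matrix()*1000)
E
```

```text
fin top [[ 24.72614769   2.60000234 121.66832634]
 [-13.28729554   2.68605801 121.67233713]
 [  8.7738767   -3.52628884 121.66785837]
 [  8.7818176    9.67891931 121.67246703]]
handle end [[77.94411735  2.73188991 57.66279515]]
handle [[128.7603807    3.14732599  57.6576187 ]]
plate [[-83.77195574 -36.18241739 209.66615646]
 [-83.72153183  47.8245031  209.69547512]
 [184.46087044 -42.43505982 209.63588459]
 [184.51761801  48.9194944  209.66776741]]
```

Call:
send_rows(targets="1 3 40 0 0;1 3 80 0 0;1 3 115 0 0;1 3 135 0 0;1 3 155 0 0;1 3 155 0 0;1 3 155 0 255;1 3 155 0 255;1 3 155 0 255;1 3 155 0 255;1 3 155 0 255;1 3 155 0 255", newtons=30)

```text
time: 3.9
ee_pos: [0.5293, -0.255, 0.0668]
tcp_rot: [-179.9, 0.0, 98.0]
wrist_force: [-9.9, -0.9, 6.3]
opening: 0.0138
grasp_force: 31.9
```

Call:
send_rows(targets="0 -1 0 0 255;-8 -1 0 0 255;-16 -1 0 0 255;-24 -1 0 0 255;-32 -1 0 0 255;-38 -1 0 0 255;-43 -1 0 0 255;-46 -1 0 0 255;-46 -1 0 0 255")

```text
time: 5.03
ee_pos: [0.5358, -0.301, 0.0669]
tcp_rot: [-180.0, 0.0, 98.0]
wrist_force: [-4.2, -0.8, 5.0]
opening: 0.0136
grasp_force: 31.8
```

Call:
send_rows(targets="-2 0 0 0 255;-4 0 0 0 255;-6 0 0 0 255;-6 0 0 0 255")

```text
time: 5.52
ee_pos: [0.5361, -0.3033, 0.0668]
tcp_rot: [-180.0, -0.3, 98.1]
wrist_force: [-8.1, 18.0, 11.5]
opening: 0.0137
grasp_force: 32.7
```

Call:
send_rows(targets="-4 0 0 0 0;-4 0 0 0 0;-4 0 0 0 0;-4 0 0 0 0;-4 0 -40 0 0;-4 0 -90 0 0;10 0 -140 0 0;50 0 -170 0 0;80 0 -180 0 0;100 0 -180 0 0;100 0 -180 0 0;100 0 -180 0 0")

```text
time: 7.02
ee_pos: [0.5228, -0.2077, 0.2453]
tcp_rot: [-179.9, -0.0, 98.0]
wrist_force: [-0.6, -0.0, -0.0]
opening: 0.0856
grasp_force: 0.0
```

```bash
python3 - <<'E'
from workcell import bot,camera
import cv2
o=bot.get_obs();print({k:o[k] for k in('time','ee_pos','tcp_rot','wrist_force')})
cv2.imwrite('pics/w2.png',camera('wrist'))
cv2.imwrite('pics/s2.png',cv2.resize(camera('side')[175:305,200:350],None,fx=4,fy=4,interpolation=2))
E
```

```text
{'time': 7.025, 'ee_pos': array([ 0.52278435, -0.20766474,  0.24534282]), 'tcp_rot': array([-1.79936410e+02, -2.09118964e-02,  9.80334404e+01]), 'wrist_force': array([-0.56844322, -0.04509927, -0.01370102])}
```

View pics/w2.png

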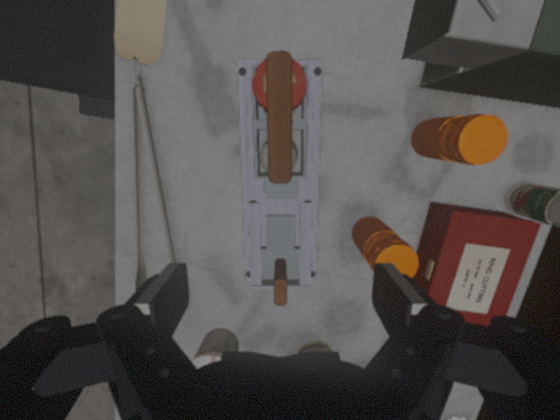

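View pics/s2.png

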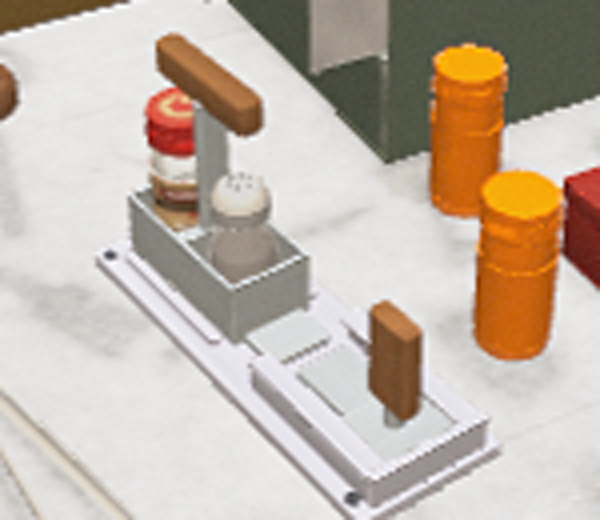

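The keeper carriage is out against its end stop, with its fin at (280, 260-305). The carrier is still seated, and the handle spans rows 51-183 at column 279.5.

```bash
python3 - <<'E'
from h import *
pos=np.array([.52278,-.20766,.24534]);r=[-179.936,-.02,98.03]
M=wristM(pos,r);Rm=R.from_euler('xyz',r,degrees=True).as_matrix()
for nm,px,z in[('handle',[(279.5,51),(279,183),(266,100),(292,100)],.164),('fin -y top edge',[(280,304)],.1),('plate corners',[(238,60),(323,60),(246,286),(316,286)],.012)]:
    print(nm,((onplane('wrist',px,z,M)-pos)@Rm*1000).round(1))
E
```

```text
handle [[ 1.181e+02  5.000e-01  8.140e+01]
 [ 3.040e+01  1.000e-01  8.140e+01]
 [ 8.770e+01 -8.800e+00  8.140e+01]
 [ 8.770e+01  9.100e+00  8.140e+01]]
fin -y top edge [[-108.5    0.9  145.3]]
plate corners [[ 143.7  -46.1  233.4]
 [ 143.8   48.6  233.3]
 [-134.7  -45.1  233.3]
 [-134.5   49.6  233.2]]
```

Call:
send_rows(targets="30 0 0 0 0;60 0 0 0 0;74 0 20 0 0;74 0 55 0 0;74 0 85 0 0;74 0 103 0 0;74 0 112 0 0;74 0 112 0 0;74 0 112 0 255;74 0 112 0 255;74 0 112 0 255;74 0 112 0 255;74 0 112 0 255;74 0 112 0 255;74 0 112 0 255", newtons=70)

```text
time: 9.0
ee_pos: [0.5126, -0.1341, 0.1347]
tcp_rot: [180.0, 0.0, 98.0]
wrist_force: [-1.1, -1.8, 5.2]
opening: 0.0169
grasp_force: 68.9
```

Good grip. Now I'll lift slowly.

Call:
send_rows(targets="0 0 -2 0 255;0 0 -6 0 255;0 0 -12 0 255;0 0 -20 0 255;0 0 -30 0 255;0 0 -41 0 255;0 0 -52 0 255;0 0 -63 0 255;0 0 -74 0 255;0 0 -85 0 255;0 0 -96 0 255;0 0 -106 0 255;0 0 -113 0 255;0 0 -118 0 255;0 0 -120 0 255;0 0 -120 0 255;0 0 -120 0 255;0 0 -120 0 255;0 0 -120 0 255;0 0 -120 0 255")

```text
time: 11.5
ee_pos: [0.5125, -0.134, 0.2543]
tcp_rot: [-180.0, 0.0, 98.0]
wrist_force: [0.7, -0.3, -4.9]
opening: 0.0172
grasp_force: 68.5
```

```bash
python3 - <<'E'
from workcell import bot,camera
import cv2
o=bot.get_obs();print({k:o[k] for k in('time','ee_pos','tcp_rot','wrist_force','torque','grasp_force')})
cv2.imwrite('pics/s3.png',cv2.resize(camera('side')[100:310,180:350],None,fx=2.8,fy=2.8,interpolation=2))
E
```

```text
{'time': 11.5, 'ee_pos': array([ 0.51250059, -0.13401113,  0.25425394]), 'tcp_rot': array([-1.79997221e+02,  4.85783457e-06,  9.80355002e+01]), 'wrist_force': array([ 0.72404848, -0.25523407, -4.86989631]), 'torque': array([-0.01857608,  0.02441355,  0.00418649]), 'grasp_force': 68.54103930294514}
```

View pics/s3.png

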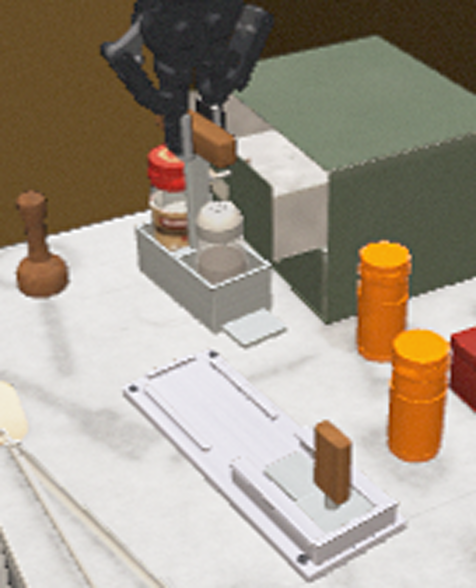

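The carrier hangs level above the stand with the jar and shaker in it. The keeper is out, and the force reading matches the full load at about 5 N.

```bash
python3 -c "
from workcell import ticket
print(ticket.job_done())"
```

```text
the job is handed in; nothing more can be done
None
```

The job is handed in: the keeper is out against its stop, and the carrier is held level and steady about 12 cm above the stand with the jar and shaker in it; the hand-in gave no verdict.

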